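# True up a frame corner with a try square

### The job

The long wooden stile of the small frame corner has swung out of square. Pick up the try square, fit its inside corner over the outside of the joint and press gently until the stock bears on the end of the short light stub and the blade bears along the outer side of the stile, bringing the stile square; keep both pressed for a good second, lightly but firmly (about 5 N on each, never as much as 20 N). Then lay the square flat on the work surface a hand's width clear of the joint, leaving the stile true; let only the square touch the stile and leave the other things where they are.

Things in the scene. Friction and masses are not known exactly. Their poses are not given: they have to be found in the camera images.
- try_square: Loose try square, 0.16 kg, lying flat (it rests 0.05 rad tilted, on stock and blade tip). Origin under the middle of its 105 x 158 mm outline, z up. Rosewood stock: x -53 to 52, y 57 to 79, z 0 to 17 mm. Steel blade: x 24 to 52, y -79 to 79, z 8 to 10 mm. The stock's working face looks to -y (bare from x -53 to 24 mm), the blade's working edge to -x (y -79 to 57 mm).
- square_inside (a point): Inside corner of the try square: x 24, y 57, z 9 mm in its frame.
- square_grip (a point): Where to grip the try square: across the stock's 22 mm width near its free end (x -45, y 68, z 9 mm in its frame), from above; gripped here, the fingers stay beside the joint during the check.
- corner_jig: Fixed plywood board 8 mm thick (x -48 to -6, y -180 to -8 mm) carrying the joint; place and yaw vary. Origin on the work surface at the ideal outside corner of the joint; the square's inside corner comes here when fully pressed (give or take 3 mm in y), with the square's axes parallel to these. The stub's end faces +y, the stile's outer side faces +x, the stile runs along -y.
- stub_clamp: Fixed green steel clamp, top 54 mm above the surface; origin and axes those of corner_jig. It rigidly holds the short light stub (x -33 to -3, z 8 to 38 mm). The stub's end face looks to +y and lies at y = 0 give or take 3 mm: it is clamped differently each time and this is not reported, so the face must be found by feel.
- stile: Brown wooden stile 30 mm wide, z 8 to 40 mm, stiff on an upright dowel (0.1 N m, no spring, stays put). Origin on the dowel's axis, at x -15, y -50 mm of corner_jig. Own frame: y -120 to 14 mm, outer side at x 15 mm. Square when parallel to corner_jig; it starts 0.04 to 0.10 rad about +z, far end out to +x. Once the blade lies along it, it stops turning and the force rises steeply.
- masking_tape: Bystander: roll of masking tape, 96 mm across, 25 mm high; origin under its centre.
- eraser: Bystander: blue and white eraser, 19 x 42 x 13 mm; origin under its centre.
- offcut_2: Bystander: wood offcut, 45 x 52 x 18 mm; origin under its centre.
- sanding_block: Bystander: wooden sanding block, 53 x 97 x 28 mm; origin under its centre.
Mind the look-alikes: they are no part of the job. There is more than one size of the try_square; the job needs the larger.

How it is judged (in metres and radians):
On the way:
1. the square is pressed on both faces at once: stock on the stub and blade on the stile with more than 1.5 N each, the stile within 0.018 rad of true and the stock within 0.04 rad of flush (contact force between try_square and stub_clamp above 1.5 N and contact force between try_square and stile above 1.5 N and angle between the x axis of try_square and the x axis of corner_jig, either way round below 0.04 rad and angle between the y axis of stile and the y axis of corner_jig, either way round below 0.018 rad), for 0.8 s.
At the end, for the whole second after the job is handed in: The stile is within 0.018 rad of square to the board; the try square lies flat and still on the work surface (within 6 mm of the height, tilt under 0.09 rad; it rests at about 0.05), off the joint, its origin more than 150 mm from the stile's dowel (angle between the y axis of stile and the y axis of corner_jig, either way round below 0.018 rad and angle between try_square's own z axis and vertical below 0.09 rad and height (world z) of try_square between -0.006 and 0.006 m and linear speed of try_square below 0.02 m/s and horizontal distance between try_square and stile above 0.15 m and contact force between try_square and corner_jig below 0.1 N); the robot touches nothing.
It fails at once if the stub is pressed with more than 20 N (contact force between try_square and stub_clamp above 20 N).
It fails at once if the stile is pressed with more than 20 N (contact force between try_square and stile above 20 N).
It fails at once if the fingers push the stile (contact force between the fingers and stile above 1 N).
It fails at once if a bystander is moved more than 20 mm (distance of any of masking_tape, eraser, offcut_2, sanding_block from where it was at the start of the episode above 0.02 m).
It also fails if it takes over 72 s, if anything falls off the work surface, if the arm or the gripper's body presses on something with over 40 N, if the wrist force passes 120 N, or if a joint passes its speed limit or range.

### The arm

A 6-joint arm with a two-finger parallel gripper is mounted at the origin on the work surface; the furniture and walls round the work are solid. World frame = base frame: x ahead of the robot, y to its left, z up, the work surface at z = 0. Lengths are in m, angles in degrees, forces in N, time in s.
With the tool pointing down it reaches from about 0.325 to 0.85 m from the base axis. Payload 4.4 kg.
Tool frame: the origin (TCP) lies midway between the tips of the shut fingers; the grasp point (between the pads) lies 19 mm behind it; z points along the fingers, y is the direction in which the jaws open and shut (so a half turn about z gives the same grasp; the last joint's range is limited). The gripper opens to 94 mm and grips with 3 to 60 N. Pads are 16 mm wide; open, the fingers measure 119 mm over their backs; the gripper's body (75 mm by 177 mm) begins 78 mm behind the grasp point.
Start: joints at [62.309, 11.837, 88.321, -0, 79.842, -8.623], TCP at [0.188, 0.543, 0.205] pointing down, gripper open.
Joint ranges: [-156.59, 156.59], [-49.26, 127.26], [12.9, 141.05], [-63.56, 243.56], [4.71, 150.69], [-161.64, 161.64]. Speed limits (degrees/s): [159.86, 159.86, 180, 180, 180, 180].

### API

Orientations are given as [roll, pitch, yaw] about the fixed x, y, z axes, in that order (R = Rz(yaw) Ry(pitch) Rx(roll)).
In Python, from rig import ctrl gives the robot as it stands.
- The arm moves only by the tool step_arm, never from a script. Its argument "targets" is a list of rows, each a list of 6 numbers: the shift along the tool's x, y, z in cm, then the turn, a rotation vector about the tool's x, y, z in degrees. A call has 1 to 5 rows; each row is the pose to reach, as a shift and turn from the pose commanded when the call began, along the tool's axes at that moment; what a row does not reach only later rows make up. A row lasts 1/8 s, in which the tool goes at most 62.5 mm and 10.7 degrees, less where a joint would pass 70% of its speed; a pose out of reach is approached as far as the arm can. A call with a gripper value outside its range is refused whole. "hand" is the finger opening in cm, from 0 to 9.4, set as the call begins (left out, the last holds). The fingers move at their own pace and stop on an object; "grip_force" is the grip in N (left out, the last holds). Time passes only in rows, so rows that repeat a pose let the fingers close. It gives the time, the measured TCP pose, the force and the opening at its end, in the units of the state.
- ctrl.read_state(): the state, without advancing time (a new reading comes with each control period).
- ctrl.camera(name): name is "scene" or "top" or "wrist"; returns (picture, depth): 480x640x3 uint8, red, green, blue; 480x640 float32, m along the optical axis (not along the pixel's ray), 0 where there is no reading.
- ctrl.camera_params(name): a dict with "vertical_fov" (degrees; the focal length in pixels is half the picture's height over the tangent of half this angle, whatever the lens; pixels are square), "cx", "cy" (the principal point, pixels), "distortion" ([k1, k2, p1, p2, k3] as OpenCV has them; the pictures are not rectified), "T" (4x4, takes a point from camera to world coordinates). Camera axes: x right, y up, looking along -z (the intrinsics and any distortion apply to the point x, -y, -z); pixel columns grow to the right and rows downward; lengths in m; the calibration is good to about 2 mm. A picture is of the moment at which its call begins: read the wrist's pose just before it. camera_params takes no time and is no camera call; for the wrist camera it gives the pose at the moment of the call.
- ctrl.finish_job(): hands the job in, once; it reports no verdict.
The state is a dict: "clock": time; "qpos": joint angles; "dq": joint speeds; "tau": joint torques, N m; "tool_pos": TCP position; "tcp_rot": TCP orientation; "contact_force": force on the tool from outside, world axes, zero at the start; "wrist_torque": the same for the moment, N m; "width": opening from 0.0 (shut) to 1.0 (fully open).
Only numpy, scipy, OpenCV 4.12 (cv2) and the standard library are available. Lean on these libraries where they do the work, as an engineer would, in place of code of your own. Each camera call takes 0.05 s, during which the arm holds its last target. There are 200 camera calls.

## Working session

There is one attempt and no reset: what is moved stays moved. The work goes in short steps, Python scripts to look and compute and a tool call to move; the robot and the scene stay as the last step left them, time stands still between calls to the robot, and variables do not carry over. Pictures are saved under pics/ and viewed, about 8 in all and at most 12, crops included, and the job is handed in when it is done.

Besides the shell and the picture viewer there is one more tool, called by a JSON object that holds its "op" and its "data", one argument or row to a line. step_arm: Moves the arm, as the interface text tells. Its arguments: {"type":"object","properties":{"targets":{"type":"array"},"hand":{"type":"number"},"grip_force":{"type":"number"}},"required":["targets"]}

```bash
mkdir -p pics; ls
cat > h.py <<'E'
import numpy as np, cv2
from rig import ctrl
def snap(n,tag):
    P=ctrl.camera_params(n); im,d=ctrl.camera(n)
    cv2.imwrite(f'pics/{tag}.png',im[:,:,::-1]); np.savez(f'pics/{tag}.npz',im=im,d=d,**{k:np.array(v) for k,v in P.items()})
    return im,d,P
def load(tag): 
    z=np.load(f'pics/{tag}.npz'); return z['im'],z['d'],z
def K(P):
    f=240/np.tan(np.radians(float(P['vertical_fov']))/2)
    return np.array([[f,0,float(P['cx'])],[0,f,float(P['cy'])],[0,0,1]])
def ray(P,uv,z):
    u=cv2.undistortPoints(np.array(uv,float).reshape(-1,1,2),K(P),np.array(P['distortion'],float)).reshape(-1,2)
    T=np.array(P['T']); d=np.c_[u[:,0],-u[:,1],-np.ones(len(u))]@T[:3,:3].T; o=T[:3,3]
    return o+d*((z-o[2])/d[:,2])[:,None]
def proj(P,X):
    T=np.array(P['T']); c=(np.atleast_2d(X)-T[:3,3])@T[:3,:3]; c=c*[1,-1,-1]
    return cv2.projectPoints(c.reshape(-1,1,3),np.zeros(3),np.zeros(3),K(P),np.array(P['distortion'],float))[0].reshape(-1,2)
def pts(P,d,uv):
    """world points from depth"""
    uv=np.array(uv); u=cv2.undistortPoints(uv.astype(float).reshape(-1,1,2),K(P),np.array(P['distortion'],float)).reshape(-1,2)
    z=d[uv[:,1],uv[:,0]]; T=np.array(P['T'])
    return (np.c_[u[:,0],-u[:,1],-np.ones(len(u))]*z[:,None])@T[:3,:3].T+T[:3,3]
E
python3 - <<'E'
from h import *
print(ctrl.read_state())
for n in ['top','scene']:
    im,d,P=snap(n,n+'0'); print(n,P['vertical_fov'],P['distortion'],np.round(P['T'],3).tolist())
E
```

```text
pics
{'clock': 0.0, 'qpos': array([ 6.23108928e+01,  1.18827753e+01,  8.84059823e+01,  1.97625876e-03,
        7.98412941e+01, -8.62281227e+00]), 'dq': array([-0.06020898, -0.05717409, -0.00662737,  0.08967332,  0.10873309,
       -0.00584786]), 'tau': array([ 8.92559510e-04, -3.70896113e+01, -2.81409466e+01,  6.98385620e-02,
        3.63938394e-02, -1.97919067e-04]), 'tool_pos': array([0.18744367, 0.54272405, 0.20429564]), 'tcp_rot': array([-1.79871710e+02, -2.14210259e-02,  1.60933330e+02]), 'contact_force': array([0.39534878, 0.05725326, 0.80442244]), 'wrist_torque': array([-0.05065108,  0.03775695, -0.04292655]), 'width': 0.9993297383827824}
top 57.8814413740508 [-0.05144989  0.          0.          0.          0.        ] [[0.002, 0.978, -0.208, 0.285], [-1.0, 0.002, 0.002, 0.047], [0.002, 0.208, 0.978, 0.997], [0.0, 0.0, 0.0, 1.0]]
scene 53.197064176962286 [-0.10983279  0.          0.          0.          0.        ] [[0.845, 0.404, -0.351, 0.016], [-0.534, 0.615, -0.579, -0.706], [-0.018, 0.677, 0.736, 1.011], [0.0, 0.0, 0.0, 1.0]]
```

View pics/top0.png

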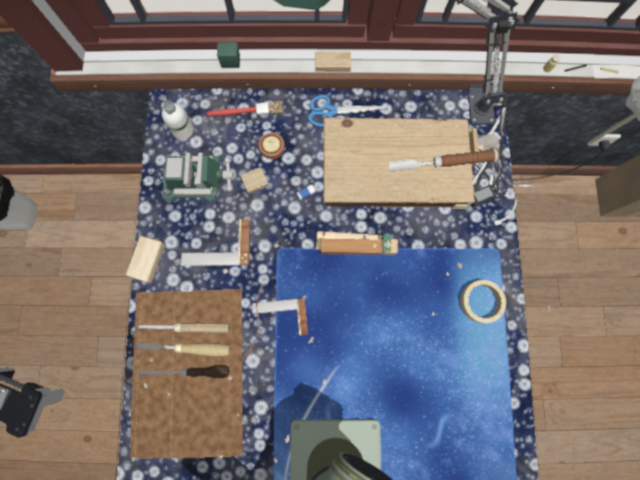

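The top view shows two try squares: one with its stock at about (245,243) and blade at (210,259), and a smaller one with its stock at (303,317) and blade at (278,306). The larger one should be the one at (220,255). The jig with the stile is at (357,243), with its green clamp at the right end, (390,243). An enlarged crop will confirm this.

Run:
```python
from h import *
im,d,P=load('top0')
c=cv2.resize(im[210:340,165:415],None,fx=3.2,fy=3.2,interpolation=cv2.INTER_CUBIC)
cv2.imwrite('pics/crop0.png',c[:,:,::-1]); print(c.shape)
# rough sizes
A=[[243,220],[245,265],[182,259]];B=[[303,297],[304,335],[254,307]]
for q in(A,B):
    X=ray(P,q,.012); print(X.round(3).tolist(), np.linalg.norm(X[0]-X[1]),np.linalg.norm(X[1]-X[2]))
print(pts(P,d,[[245,240],[303,317],[357,243],[390,243],[270,400],[328,240]]).round(3))
```

```text
(416, 800, 3)
[[0.54, 0.212, 0.012], [0.433, 0.204, 0.012], [0.446, 0.35, 0.012]] 0.10686677384641809 0.14701474580291002
[[0.36, 0.07, 0.012], [0.276, 0.067, 0.012], [0.338, 0.18, 0.012]] 0.08419162336392749 0.12853057074513594
[[ 0.49   0.205  0.019]
 [ 0.316  0.07   0.015]
 [ 0.479 -0.051  0.041]
 [ 0.478 -0.124  0.049]
 [ 0.135  0.142 -0.003]
 [ 0.486  0.014  0.042]]
```

View pics/crop0.png

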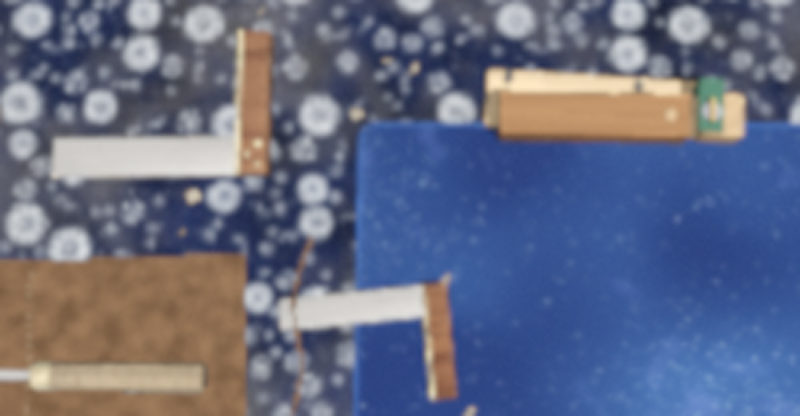

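View pics/scene0.png

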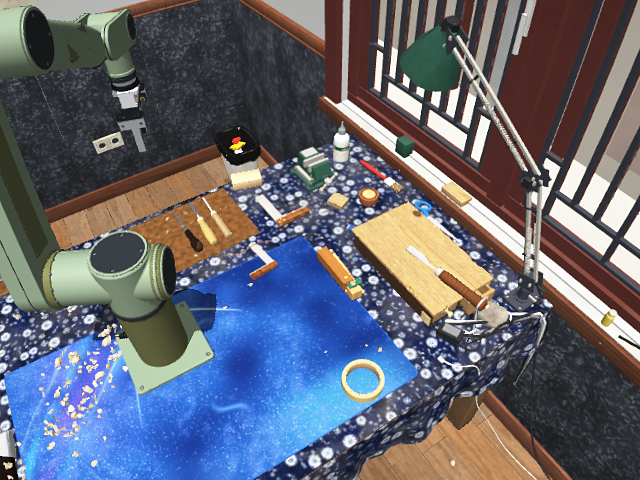

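The crop confirms it. The square at (220,255) measures about 107 x 150 mm, so it is the larger one. The one at (285,310) measures about 84 x 128 mm and is the decoy. The jig's stub end is at the right, about (398,243), and the brown stile is on the near side. Next I'll plan the wrist views.

Run:
```python
from h import *
P=ctrl.camera_params('wrist'); s=ctrl.read_state()
from scipy.spatial.transform import Rotation as R
Rt=R.from_euler('xyz',s['tcp_rot'],degrees=True).as_matrix()
print(P['vertical_fov'],P['cx'],P['cy'],P['distortion'])
T=np.array(P['T']); print('cam in tool',(Rt.T@(T[:3,3]-s['tool_pos'])).round(3), (Rt.T@T[:3,:3]).round(3))
im,d,Q=load('top0')
# heights map around workspace
for r in (150,180,200,206,212,243): print(r,[ (c,)+tuple(pts(Q,d,[[c,r]])[0].round(3)) for c in (300,330,360,390,410,430)])
```

```text
65.18160061639638 327.8173156455326 246.8549333214055 [0.01575979 0.         0.         0.         0.        ]
cam in tool [ 0.086  0.    -0.179] [[ 0.001  0.957  0.29 ]
 [ 1.    -0.001  0.   ]
 [ 0.001  0.29  -0.957]]
150 [(300, np.float64(0.72), np.float64(0.08), np.float64(0.002)), (330, np.float64(0.69), np.float64(0.01), np.float64(0.07)), (360, np.float64(0.691), np.float64(-0.059), np.float64(0.07)), (390, np.float64(0.69), np.float64(-0.128), np.float64(0.072)), (410, np.float64(0.692), np.float64(-0.174), np.float64(0.07)), (430, np.float64(0.692), np.float64(-0.221), np.float64(0.07))]
180 [(300, np.float64(0.643), np.float64(0.08), np.float64(-0.0)), (330, np.float64(0.618), np.float64(0.01), np.float64(0.069)), (360, np.float64(0.619), np.float64(-0.058), np.float64(0.069)), (390, np.float64(0.619), np.float64(-0.126), np.float64(0.069)), (410, np.float64(0.619), np.float64(-0.171), np.float64(0.069)), (430, np.float64(0.618), np.float64(-0.216), np.float64(0.072))]
200 [(300, np.float64(0.592), np.float64(0.079), np.float64(0.001)), (330, np.float64(0.571), np.float64(0.
[... 756 characters left out ...]
at64(0.563), np.float64(0.008), np.float64(-0.0)), (360, np.float64(0.563), np.float64(-0.064), np.float64(-0.0)), (390, np.float64(0.564), np.float64(-0.136), np.float64(-0.001)), (410, np.float64(0.562), np.float64(-0.183), np.float64(0.004)), (430, np.float64(0.563), np.float64(-0.231), np.float64(0.001))]
243 [(300, np.float64(0.487), np.float64(0.078), np.float64(-0.0)), (330, np.float64(0.479), np.float64(0.01), np.float64(0.041)), (360, np.float64(0.479), np.float64(-0.058), np.float64(0.042)), (390, np.float64(0.478), np.float64(-0.124), np.float64(0.049)), (410, np.float64(0.488), np.float64(-0.18), np.float64(-0.0)), (430, np.float64(0.489), np.float64(-0.228), np.float64(-0.003))]
```

```bash
cat >> h.py <<'E'
from scipy.spatial.transform import Rotation as R
def go(xyz,yaw):
    s=ctrl.read_state(); A=R.from_euler('xyz',s['tcp_rot'],degrees=True); B=R.from_euler('xyz',[180,0,yaw],degrees=True)
    print('t',round(s['clock'],2),'pos',s['tool_pos'].round(4),'rot',s['tcp_rot'].round(2),'F',s['contact_force'].round(2),'M',s['wrist_torque'].round(2),'w',round(s['width']*94,1))
    print('shift cm',(A.inv().apply(np.array(xyz)-s['tool_pos'])*100).round(2),'turn',(A.inv()*B).as_rotvec(degrees=True).round(2))
E
python3 -c "
from h import *
go([.44,.17,.20],180)"
```

```text
t 0.1 pos [0.1875 0.5428 0.2044] rot [-1.7989e+02 -2.0000e-02  1.6093e+02] F [ 0.42  0.64 -0.26] M [-0.04  0.02  0.01] w 93.9
shift cm [-36.04 -26.99   0.49] turn [ -0.11  -0.04 -19.07]
```

{"op": "step_arm", "data": {
  "targets": [
    [-4.8, -3.6, 0, 0, 0, 0],
    [-9.6, -7.2, 0, 0, 0, 0],
    [-14.4, -10.8, 0, 0, 0, 0],
    [-19.2, -14.4, 0, 0, 0, 0],
    [-24, -18, 0, 0, 0, 0]
  ]
}}

```text
clock: 0.72
tool_pos: [0.3563, 0.2931, 0.2051]
tcp_rot: [-180.0, -0.0, 161.0]
contact_force: [0.7, -0.1, 1.0]
width: 1.001
```

{"op": "step_arm", "data": {
  "targets": [
    [-4.0, -3.0, 0.2, 0, 0, -5],
    [-8, -6, 0.4, 0, 0, -10],
    [-12, -9, 0.4, 0, 0, -15],
    [-12, -9, 0.4, 0, 0, -19],
    [-12, -9, 0.4, 0, 0, -19]
  ]
}}

```text
clock: 1.35
tool_pos: [0.4398, 0.17, 0.2009]
tcp_rot: [-180.0, -0.1, 179.8]
contact_force: [0.0, -0.5, 0.7]
width: 0.997
```

Run:
```python
from h import *
go([.43,-.06,.12],180)
snap('wrist','w1')
```

```text
t 1.35 pos [0.4398 0.17   0.2009] rot [-1.800e+02 -7.000e-02  1.798e+02] F [ 0.05 -0.55  0.68] M [ 0.04  0.   -0.01] w 93.8
shift cm [  0.88 -23.     8.1 ] turn [-0.   -0.07 -0.2 ]
```

View pics/w1.png

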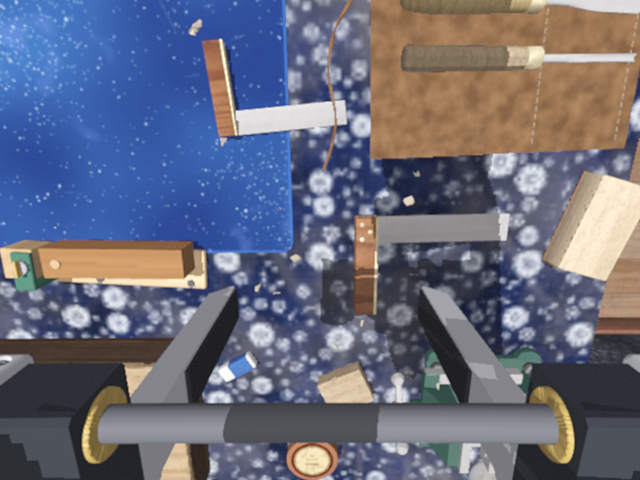

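The wrist view shows the square with its stock spanning (355–377, 215–315) and its blade running right to (508,227). The jig is at the left, with the stile from (40,258) to (193,260) and the green clamp at (22,270). Next I'll fit the square's edges numerically.

```bash
cat >> h.py <<'E'
def edges(g,fixed,lo,hi,axis,sign):
    """subpixel strongest gradient of given sign along axis ('x': scan columns lo..hi at rows fixed)"""
    out=[]
    g=cv2.GaussianBlur(g.astype(float),(3,3),0)
    for k in fixed:
        p=g[k,lo:hi] if axis=='x' else g[lo:hi,k]
        q=np.gradient(p)*sign; i=int(np.argmax(q))
        if 0<i<len(q)-1:
            a,b,c=q[i-1:i+2]; o=0.5*(a-c)/(a-2*b+c+1e-9)
            out.append([lo+i+o,k] if axis=='x' else [k,lo+i+o])
    return np.array(out)
def line(X):
    vx,vy,x,y=cv2.fitLine(X[:,:2].astype(np.float32),cv2.DIST_HUBER,0,.001,.001).ravel()
    r=np.abs((X[:,0]-x)*vy-(X[:,1]-y)*vx); return np.array([x,y]),np.degrees(np.arctan2(vy,vx)),np.median(r)
E
python3 - <<'E'
from h import *
im,d,P=load('w1')
R_,B=im[:,:,0].astype(float),im[:,:,2].astype(float)
sat=R_-B
g=im.mean(2)
print(sat[270,345:390].astype(int)); print(g[270,345:390].astype(int))
print(sat[205:235,440].astype(int)); print(g[205:255,440].astype(int)); print(g[227,490:520].astype(int)); print(d[227,[400,440,480,500]],d[300,366])
print(sat[205:225,366].astype(int),sat[305:325,366].astype(int))
E
```

```text
[-13 -13 -12 -14 -12 -14 -13 -11   3  29  46  54  56  54  53  52  52  50
  51  50  51  51  50  51  51  52  52  53  51  42  38  39  27  -3 -21 -20
 -16 -18 -19 -19 -20 -19 -21 -18 -20]
[ 63  65  64  66  69  69  67  67  63  63  71  86  92  87  83  82  81  77
  77  79  80  80  80  79  79  82  82  81  84 114 155 155 114  64  46  51
  54  51  53  48  52  52  48  51  51]
[-29 -27 -26 -25 -24 -27 -22 -26 -24  -8  -1   0   2   1   1   2   2   2
   1   1   2   2   1   1   2   1   2   2   0   1]
[ 39  43  37  37  39  36  39  36  46  87 132 147 146 146 145 144 144 144
 144 143 142 142 143 143 142 143 143 142 141 140 141 138 140 140 142 142
 117  80  62  63  67  67  78 110 126 124 112 108 104 100]
[142 141 141 141 140 140 138 137 138 171 214 219 218 217 218 220 220 203
 141 104 114 119 123 125 128 127 125 120 117 111]
[0.383539   0.38494647 0.38742903 0.3892721 ] 0.3962751
[-36 -32 -27 -23 -21 -20 -20 -22 -23 -22   5  28  44  76  87  89  85  86
  87  87] [ 53  53  53  54  53  52  50  48  45  13 -10 -12 -13 -12 -13 -14 -14 -15
 -14 -15]
```

Run:
```python
from h import *
im,d,P=load('w1')
s=im[:,:,0].astype(float)-im[:,:,2]; g=im.mean(2)
rows=list(range(250,306,2)); 
inn=ray(P,edges(s,rows,368,388,'x',-1),.017); out=ray(P,edges(s,rows,345,362,'x',1),.010)
print('inner',line(inn),'outer',line(out))
cols=list(range(395,490,3))
bo=ray(P,edges(g,cols,205,225,'y',1),.007); bi=ray(P,edges(g,cols,232,250,'y',-1),.007)
print('blade out',line(bo),'in',line(bi), 'dist',np.linalg.norm(bo.mean(0)-bi.mean(0)))
tip=ray(P,edges(g,[220,225,230,235],502,516,'x',-1),.001); print('tip',tip.mean(0))
fe=ray(P,edges(s,range(358,374,2),305,325,'y',-1),.010); ce=ray(P,edges(s,range(358,374,2),207,225,'y',1),.017); print('free end',fe.mean(0),'corner end',ce.mean(0))
go([.43,-.07,.12],180)
```

```text
inner (array([0.4943653 , 0.22062276], dtype=float32), np.float32(1.1940353), np.float64(6.271143723339243e-05)) outer (array([0.50632167, 0.19682245], dtype=float32), np.float32(0.14620982), np.float64(0.0001165918419141056))
blade out (array([0.43294215, 0.28474003], dtype=float32), np.float32(-89.001236), np.float64(0.00010490662811871844)) in (array([0.4613379 , 0.29977146], dtype=float32), np.float32(-88.848656), np.float64(0.00010637288045644171)) dist 0.028723663476501148
tip [0.44857934 0.3559276  0.001     ]
free end [0.54251761 0.21018238 0.01      ] corner end [0.43214615 0.20671043 0.017     ]
t 1.4 pos [0.4395 0.1705 0.201 ] rot [-1.8000e+02 -6.0000e-02  1.7984e+02] F [ 0.66 -0.36  0.71] M [0.06 0.   0.02] w 94.0
shift cm [  0.88 -24.05   8.1 ] turn [-0.   -0.06 -0.16]
```

{"op": "step_arm", "data": {
  "targets": [
    [0.2, -5, 1.6, 0, 0, 0],
    [0.4, -10, 3.2, 0, 0, 0],
    [0.6, -15, 5, 0, 0, 0],
    [0.8, -20, 6.5, 0, 0, 0],
    [0.9, -24, 8, 0, 0, 0]
  ]
}}

```text
clock: 2.02
tool_pos: [0.4303, -0.0702, 0.1211]
tcp_rot: [-180.0, 0.0, 179.9]
contact_force: [-0.0, -0.1, 0.4]
width: 1.001
```

{"op": "step_arm", "data": {
  "targets": [
    [0, 0, 0, 0, 0, 0],
    [0, 0, 0, 0, 0, 0]
  ]
}}

```text
clock: 2.28
tool_pos: [0.4306, -0.0683, 0.1216]
tcp_rot: [180.0, -0.0, 179.9]
contact_force: [0.5, 0.2, -0.1]
width: 0.997
```

Run:
```python
from h import *
go([.43,-.07,.12],180)
snap('wrist','w2')
```

```text
t 2.27 pos [ 0.4306 -0.0683  0.1216] rot [179.96  -0.   179.95] F [ 0.52  0.25 -0.13] M [-0.01 -0.03 -0.01] w 93.7
shift cm [ 0.06 -0.17  0.16] turn [ 0.04 -0.   -0.05]
```

View pics/w2.png

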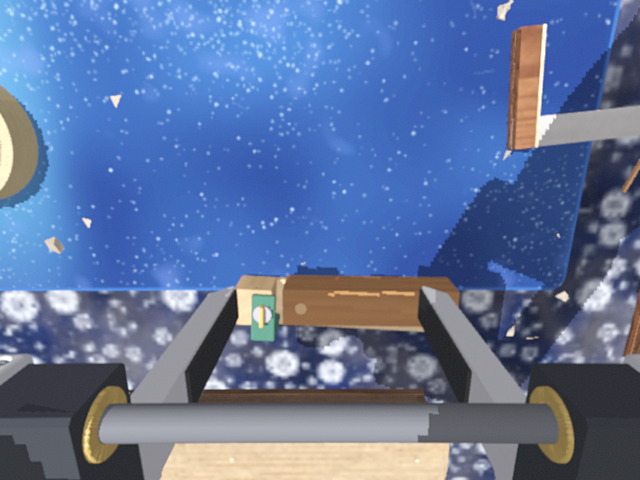

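The picture shows the stub and clamp at (262,310) and the stile from (283,300) to (458,300). The fingers partly hide the board's edge, so I'll move 9 cm further in x to clear the view.

{"op": "step_arm", "data": {
  "targets": [
    [-3, 0, -1, 0, 0, 0],
    [-6, 0, -2, 0, 0, 0],
    [-9, -0.5, -3, 0, 0, 0],
    [-9, -0.5, -3, 0, 0, 0],
    [-9, -0.5, -3, 0, 0, 0]
  ]
}}

```text
clock: 2.95
tool_pos: [0.5196, -0.0731, 0.1511]
tcp_rot: [180.0, -0.1, -180.0]
contact_force: [-0.9, -0.1, 1.3]
width: 0.997
```

Run:
```python
from h import *
go([.52,-.07,.15],180)
im,d,P=snap('wrist','w3')
c=cv2.resize(im[130:280,190:510],None,fx=2.5,fy=2.5,interpolation=cv2.INTER_CUBIC)
cv2.imwrite('pics/w3c.png',c[:,:,::-1])
```

```text
t 2.95 pos [ 0.5196 -0.0731  0.1511] rot [ 1.7997e+02 -9.0000e-02 -1.7997e+02] F [-0.88 -0.07  1.34] M [0.04 0.02 0.01] w 93.7
shift cm [-0.04  0.31  0.11] turn [ 0.03 -0.09  0.03]
```

View pics/w3c.png

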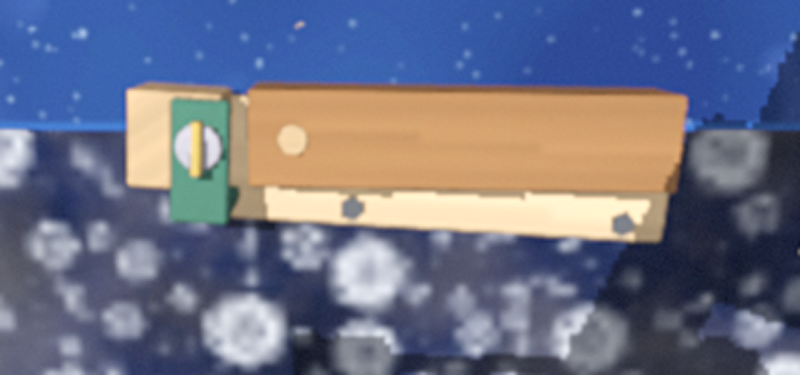

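The crop shows the stub's end at crop (128,137), the green clamp at (200,160), the dowel at (292,140), and the board's far edge running from (245,220) to (660,242). The stile is swung out relative to that edge, as described.

Run:
```python
from h import *
im,d,P=load('w3')
s=im[:,:,0].astype(float)-im[:,:,2]; g=im.mean(2)
def col(cx): return 190+cx/2.5
def row(cy): return 130+cy/2.5
cols=list(range(int(col(275)),int(col(560)),3))
bf=edges(s,cols,int(row(205)),int(row(255)),'y',-1); print('bf px',bf[0],bf[-1]); BF=ray(P,bf,.008); c,a,r=line(BF); print('board far',c,a,r)
u=np.array([np.cos(np.radians(a)),np.sin(np.radians(a))]); 
be=edges(s,range(int(row(205)),int(row(235))),int(col(640)),int(col(690)),'x',-1); BE=ray(P,be,.008); print('board end',BE.mean(0),line(BE)[1:])
# jig yaw: board runs along jig y; jig y ~ -world y
if u[1]>0:u=-u
ey=u; ex=np.array([u[1],-u[0]]); print('ex',ex,'ey',ey,'yaw',np.degrees(np.arctan2(ex[1],ex[0])))
# corner from board: far edge x=-48, end y=-180
O=c-ex*(ex@(c-c)) ; 
Ox=ex@c+.048; Oy=ey@BE.mean(0)[:2]+.180
O=ex*Ox+ey*Oy; print('origin from board',O)
def J(X): X=np.atleast_2d(X)[:,:2]-O; return np.c_[X@ex,X@ey]
sc=list(range(int(col(135)),int(col(168)),1))
sf=ray(P,edges(s,sc,int(row(175)),int(row(205)),'y',-1),.038); print('stub far jig(-33)',J(sf).mean(0))
sn=edges(s,sc,int(row(75)),int(row(95)),'y',1);print(sn[0],'stub near lower',J(ray(P,sn,.008)).mean(0))
se=ray(P,edges(s,range(int(row(100)),int(row(175)),2),int(col(110)),int(col(145)),'x',1),.038); print('stub end jig(y0)',J(se).mean(0),line(se)[1:])
dw=ray(P,[[col(292),row(140)]],.04); print('dowel jig',J(dw))
c2=list(range(int(col(300)),int(col(640)),4))
so=edges(s,c2,int(row(70)),int(row(110)),'y',1); SO=ray(P,so,.008);print('stile outer(lower edge)',line(SO),J(SO)[[0,-1]])
print(im[int(row(70)):int(row(110)),int(col(480))].tolist())
print(im[int(row(135)),int(col(100)):int(col(150))].tolist())
```

```text
bf px [300.         218.21735537] [411.         224.85320585]
board far [ 0.5091003  -0.03351816] 86.651955 0.00013211676586905984
board end [0.50472528 0.03890645 0.008     ] (np.float32(-3.6469622), np.float64(5.8333479160393856e-05))
ex [-0.9982932   0.05840119] ey [-0.05840119 -0.9982932 ] yaw 176.65195
origin from board [ 0.45487756 -0.13848516]
stub far jig(-33) [-0.03307566 -0.00645594]
[244.         164.13906977] stub near lower [-0.00331297 -0.0005536 ]
stub end jig(y0) [-0.01722322  0.00128727] (np.float32(-4.10734), np.float64(1.1579436706531342e-05))
dowel jig [[-0.01532953 -0.05042052]]
stile outer(lower edge) (array([ 0.45865476, -0.03820873], dtype=float32), np.float32(89.254005), np.float64(4.450217859765372e-05)) [[-1.54612854e-04 -5.07290801e-02]
 [ 4.75599110e-03 -1.61304962e-01]]
[[59, 92, 167], [63, 96, 169], [59, 95, 168], [57, 91, 166], [48, 86, 166], [69, 86, 161], [116, 90, 120], [128, 89, 67], [145, 104, 68], [189, 141, 95], [208, 157, 106], [210, 159, 109], [207, 157, 105], [206, 156, 106], [206, 155, 106], [205, 154, 106]]
[[61, 65, 93], [62, 65, 94], [63, 68, 96], [65, 69, 97], [64, 68, 98], [69, 72, 101], [67, 71, 99], [67, 72, 100], [70, 75, 105], [79, 83, 111], [151, 131, 124], [225, 193, 155], [243, 212, 170], [246, 215, 172], [246, 216, 173], [246, 216, 174], [246, 216, 172], [246, 215, 173], [246, 215, 173], [246, 214, 171]]
```

The jig fit agrees well with the given sizes: stub at -33 to -3, dowel at (-15,-50), stile swung about 0.044 rad. The jig origin is (0.455, -0.1385) with yaw 176.6°. The grip point on the square is (0.5305, 0.2095), with the square's yaw about 180.5°.

{"op": "step_arm", "data": {
  "targets": [
    [-0.2, 5.6, 0, 0, 0, 0],
    [-0.4, 11.2, 0, 0, 0, 0],
    [-0.7, 17, 0.5, 0, 0, 0],
    [-0.9, 22.6, 2, 0, 0, -0.5],
    [-1.1, 28.2, 4, 0, 0, -0.5]
  ]
}}

```text
clock: 3.62
tool_pos: [0.531, 0.2093, 0.1114]
tcp_rot: [180.0, 0.0, -179.6]
contact_force: [-0.1, 0.2, 0.8]
width: 0.999
```

{"op": "step_arm", "data": {
  "targets": [
    [0, 0, 2, 0, 0, 0],
    [0, 0, 4, 0, 0, 0],
    [0, 0, 4, 0, 0, 0]
  ]
}}

```text
clock: 4.0
tool_pos: [0.5287, 0.2072, 0.0692]
tcp_rot: [-179.9, -0.3, -179.5]
contact_force: [0.5, 0.0, -0.5]
width: 0.997
```

Run:
```python
from h import *
go([.5305,.2095,.003],180.5)
im,d,P=snap('wrist','w4')
c=im[100:480,120:560]; cv2.imwrite('pics/w4c.png',c[:,:,::-1])
```

```text
t 4.0 pos [0.5287 0.2072 0.0692] rot [-179.93   -0.33 -179.54] F [ 0.49  0.01 -0.53] M [-0.03  0.   -0.01] w 93.8
shift cm [-0.22  0.24  6.62] turn [-0.07 -0.33 -0.04]
```

View pics/w4c.png

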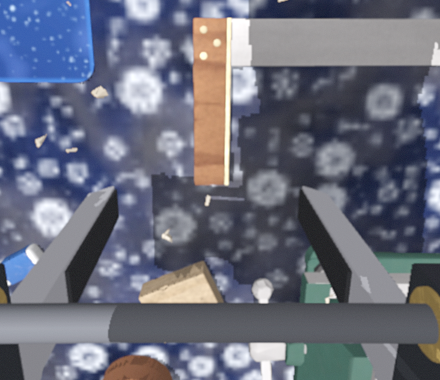

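The stock sits between the fingers at crop (210,100), with the offcut and vise clear. I'll check the stock's centre and yaw once more from this nearer view.

Run:
```python
from h import *
s0=ctrl.read_state(); print(s0['tool_pos'],s0['tcp_rot'])
im,d,P=load('w4')
s=im[:,:,0].astype(float)-im[:,:,2]
rows=list(range(185,278,3))
i=ray(P,edges(s,rows,340,365,'x',-1),.017);o=ray(P,edges(s,rows,300,325,'x',1),.017)
print('inner',line(i),'outer',line(o))
f=ray(P,edges(s,range(318,344,2),270,300,'y',-1),.017);print('free',f.mean(0))
n=ray(P,edges(s,range(318,344,2),105,130,'y',1),.010);print('near',n.mean(0))
```

```text
[0.5301582  0.20729822 0.07062776] [-1.79966402e+02 -1.62786964e-01 -1.79558321e+02]
inner (array([0.5036236 , 0.22059204], dtype=float32), np.float32(0.056853745), np.float64(0.000773943221876147)) outer (array([0.49300966, 0.19794887], dtype=float32), np.float32(0.19214326), np.float64(8.751906805705816e-05))
free [0.53906054 0.20885622 0.017     ]
near [0.43423931 0.20780167 0.01      ]
```

{"op": "step_arm", "data": {
  "targets": [
    [-0.1, 0.2, 2.5, 0, 0, 0.2],
    [-0.1, 0.2, 5, 0, 0, 0.2],
    [-0.1, 0.2, 6.6, 0, 0, 0.2],
    [-0.1, 0.2, 6.6, 0, 0, 0.2]
  ]
}}

```text
clock: 4.55
tool_pos: [0.5321, 0.2092, 0.0048]
tcp_rot: [-180.0, -0.1, -179.8]
contact_force: [-1.1, 0.5, -0.1]
width: 1.001
```

{"op": "step_arm", "data": {
  "targets": [
    [0, 0, 0, 0, 0, 0]
  ]
}}

```text
clock: 4.68
tool_pos: [0.5339, 0.2097, 0.0066]
tcp_rot: [180.0, 0.1, -179.8]
contact_force: [0.9, -0.1, 0.4]
width: 1.0
```

{"op": "step_arm", "data": {
  "targets": [
    [0.1, 0, 0.2, 0, 0, 0],
    [0.1, 0, 0.2, 0, 0, 0],
    [0.1, 0, 0.2, 0, 0, 0],
    [0.1, 0, 0.2, 0, 0, 0],
    [0.1, 0, 0.2, 0, 0, 0]
  ],
  "hand": 1.5,
  "grip_force": 20
}}

```text
clock: 5.3
tool_pos: [0.532, 0.2096, 0.0035]
tcp_rot: [-180.0, 0.0, -179.8]
contact_force: [0.8, 0.6, -0.7]
width: 0.507
```

{"op": "step_arm", "data": {
  "targets": [
    [0, 0, 0, 0, 0, 0],
    [0, 0, 0, 0, 0, 0],
    [0, 0, 0, 0, 0, 0],
    [0, 0, 0, 0, 0, 0]
  ],
  "hand": 0,
  "grip_force": 60
}}

```text
clock: 5.8
tool_pos: [0.532, 0.2095, 0.0034]
tcp_rot: [-180.0, 0.0, -179.8]
contact_force: [0.1, 0.1, -0.3]
width: 0.233
```

{"op": "step_arm", "data": {
  "targets": [
    [0, 0, -2, 0, 0, 0],
    [0, 0, -5, 0, 0, 0],
    [0, 0, -8, 0, 0, 0],
    [0, 0, -8, 0, 0, 0],
    [0, 0, -8, 0, 0, 0]
  ]
}}

```text
clock: 6.42
tool_pos: [0.531, 0.2093, 0.0822]
tcp_rot: [-180.0, -0.1, -179.8]
contact_force: [0.7, -0.7, -1.5]
width: 0.232
```

Run:
```python
from h import *
go([.5305,.2095,.085],180)
im,d,P=snap('wrist','w5')
cv2.imwrite('pics/w5c.png',im[:,:,::-1])
```

```text
t 6.42 pos [0.531  0.2093 0.0822] rot [-1.7998e+02 -1.1000e-01 -1.7977e+02] F [ 0.67 -0.67 -1.5 ] M [-0.01  0.02  0.04] w 21.9
shift cm [ 0.05  0.02 -0.28] turn [-0.03 -0.11  0.23]
```

View pics/w5c.png

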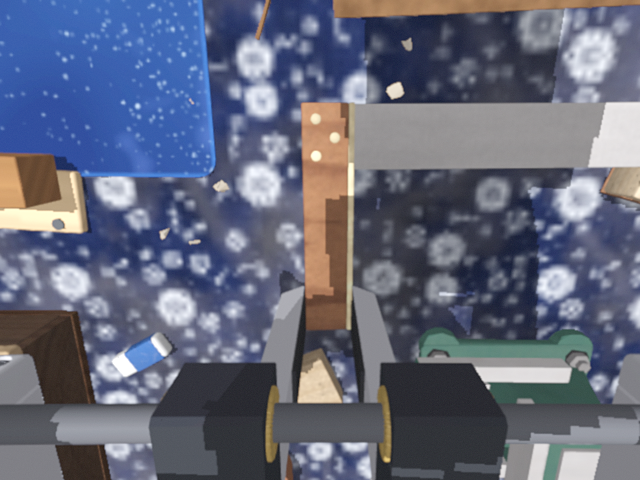

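The square is held, with an opening of 21.9 mm. The stock is at (327,215) and the blade runs right from (355,135). Next I'll measure its pose relative to the tool.

```bash
cat > sq.py <<'E'
from h import *
def sq(tag,s):
    im,d,P=load(tag)
    sa=im[:,:,0].astype(float)-im[:,:,2]; g=im.mean(2)
    X=pts(P,d,[[320,180],[320,250],[370,135],[450,135],[560,135]]); print('depth pts rel tcp',(X-s['tool_pos']).round(4).tolist())
    zt=s['tool_pos'][2]; 
    i=ray(P,edges(sa,range(175,280,3),342,362,'x',-1),zt+.0135)
    o=ray(P,edges(sa,range(175,280,3),293,312,'x',1),zt+.0135)
    cols=range(370,570,5)
    zb=np.array([np.median(pts(P,d,[[c,r] for r in range(120,152,4)])[:,2]) for c in cols])
    pz=np.polyfit(list(cols),zb,1); zc=np.polyval(pz,cols)
    bi=np.vstack([ray(P,[e],z)[0] for e,z in zip(edges(g,cols,155,178,'y',-1),zc)])
    bo=np.vstack([ray(P,[e],z)[0] for e,z in zip(edges(g,cols,92,115,'y',1),zc)])
    print('blade z rel',(zc[[0,-1]]-zt).round(4))
    for n,q in (('inner',i),('outer',o),('blade in',bi),('blade out',bo)): 
        c,a,r=line(q); print(n,c-s['tool_pos'][:2],a,round(r,5))
E
python3 - <<'E'
from sq import *
s=ctrl.read_state(); print(s['tool_pos'],s['tcp_rot']); sq('w5',s)
E
```

```text
[0.53047424 0.20921954 0.08163376] [-1.79957701e+02 -1.79815723e-01 -1.79763343e+02]
depth pts rel tcp [[-0.0651, -0.0034, 0.0131], [-0.0332, -0.0034, 0.014], [-0.0841, 0.0187, 0.0049], [-0.0842, 0.0547, 0.0033], [-0.0842, 0.1051, 0.0006]]
blade z rel [0.0052 0.0012]
inner [-0.04213621  0.01168716] 0.38283256 4e-05
outer [-0.03831901 -0.01090966] 0.5615282 4e-05
blade in [-0.06954481  0.06570262] -89.59023 3e-05
blade out [-0.09767335  0.06328756] -89.519516 1e-05
```

{"op": "step_arm", "data": {
  "targets": [
    [0.4, -4, -0.4, 0, 0, 0],
    [0.8, -9, -0.8, 0, 0, 1],
    [1.2, -14, -0.8, 0, 0, 2],
    [1.6, -19, -0.8, 0, 0, 3],
    [2.0, -24, -0.8, 0, 0, 3.9]
  ]
}}

```text
clock: 7.1
tool_pos: [0.5113, -0.0317, 0.0896]
tcp_rot: [180.0, -0.2, 176.3]
contact_force: [-1.0, 0.6, -0.7]
width: 0.231
```

Run:
```python
from h import *
go([.5019,-.1735,.09],176.35)
```

```text
t 7.1 pos [ 0.5113 -0.0317  0.0896] rot [ 1.7997e+02 -1.7000e-01  1.7631e+02] F [-0.97  0.58 -0.66] M [-0.02 -0.09 -0.01] w 21.7
shift cm [  0.02 -14.21  -0.04] turn [ 0.03 -0.17 -0.04]
```

{"op": "step_arm", "data": {
  "targets": [
    [0, -4.5, 0, 0, 0, 0],
    [0, -9, 0, 0, 0, 0],
    [0, -12.5, 0, 0, 0, 0],
    [0, -14.2, 0, 0, 0, 0],
    [0, -14.2, 0, 0, 0, 0]
  ]
}}

```text
clock: 7.72
tool_pos: [0.5031, -0.1723, 0.0904]
tcp_rot: [179.9, -0.1, 176.2]
contact_force: [-0.2, -0.4, -1.4]
width: 0.233
```

Run:
```python
from sq import *
go([.5019,-.1735,.09],176.35)
snap('wrist','w6'); s=ctrl.read_state()
sq('w6',s)
```

```text
t 7.72 pos [ 0.5031 -0.1723  0.0904] rot [ 1.7993e+02 -1.0000e-01  1.7623e+02] F [-0.17 -0.4  -1.39] M [ 0.05 -0.03  0.04] w 21.9
shift cm [ 0.12 -0.12  0.04] turn [ 0.07 -0.1  -0.12]
depth pts rel tcp [[-0.0659, 0.0002, 0.0133], [-0.0341, -0.0021, 0.0137], [-0.0832, 0.0235, 0.0045], [-0.0808, 0.059, 0.0043], [-0.0773, 0.1092, 0.001]]
blade z rel [0.0047 0.0009]
inner [-0.04255447  0.01380176] -3.4159672 5e-05
outer [-0.04831818 -0.00865186] -3.6940525 5e-05
blade in [-0.0655925   0.06472184] 86.501625 3e-05
blade out [-0.09370082  0.06801328] 86.47671 0.0
```

View pics/w6.png

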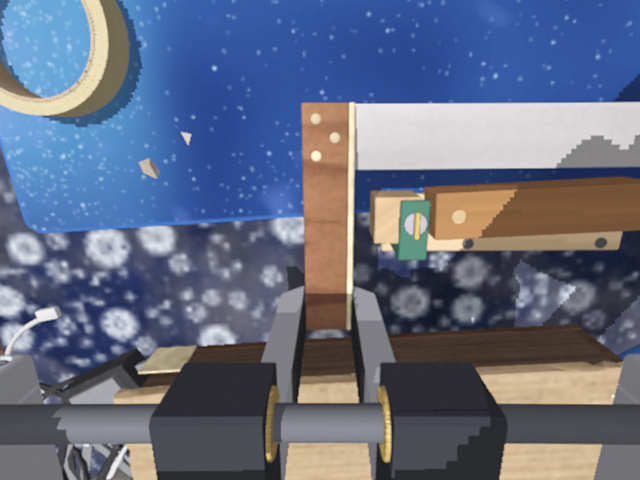

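The square hangs clear of the stub and stile: stock inner face at column 352, stub end at column 371, blade's lower edge at row 168, stile at about row 190. The square's yaw is 176.5°, against about 176.6° for the jig. I'll descend 7 cm.

{"op": "step_arm", "data": {
  "targets": [
    [0, 0, 2, 0, 0, 0],
    [0, 0, 4, 0, 0, 0],
    [0, 0, 6, 0, 0, 0],
    [0, 0, 7, 0, 0, 0],
    [0, 0, 7, 0, 0, 0]
  ]
}}

```text
clock: 8.4
tool_pos: [0.5032, -0.1709, 0.0207]
tcp_rot: [179.9, -0.1, 176.4]
contact_force: [-0.3, -0.5, -0.9]
width: 0.232
```

{"op": "step_arm", "data": {
  "targets": [
    [0, 0, 0, 0, 0, 0],
    [0, 0, 0, 0, 0, 0]
  ]
}}

```text
clock: 8.65
tool_pos: [0.5046, -0.1725, 0.0224]
tcp_rot: [-180.0, 0.1, 176.3]
contact_force: [-0.0, -0.0, -0.5]
width: 0.235
```

Run:
```python
from sq import *
go([.5231,-.1547,.02],176.35)
im,d,P=snap('wrist','w7'); s=ctrl.read_state()
X=lambda a:a
sa=im[:,:,0].astype(float)-im[:,:,2]
print(sa[215,340:400].astype(int)); print(im[140:215:2,450].tolist())
```

```text
t 8.65 pos [ 0.5046 -0.1725  0.0224] rot [-1.7996e+02  1.0000e-01  1.7634e+02] F [-0.   -0.01 -0.48] M [ 0.05 -0.08 -0.  ] w 22.1
shift cm [-1.73  1.9   0.24] turn [-0.04  0.1  -0.01]
[  81   82   82   81   83   84   81   58   49   32   36   41   51   42
  -12  -68  -68  -69  -66  -68  -67  -67  -68  -69  -66  -77 -105 -114
 -116 -115 -116 -117 -116 -114 -114 -116 -113 -115 -114 -116 -113 -115
 -115 -120  -87   -3   53   62   60   59   60   61   63   62   61   61
   61   60   60   61]
[[220, 217, 217], [219, 216, 216], [219, 216, 216], [219, 216, 217], [217, 213, 214], [218, 215, 215], [216, 213, 214], [215, 211, 212], [214, 211, 211], [214, 211, 212], [216, 213, 214], [218, 216, 216], [218, 215, 216], [222, 218, 218], [184, 182, 184], [42, 55, 96], [37, 53, 98], [32, 48, 95], [36, 60, 112], [55, 92, 166], [56, 91, 166], [54, 90, 164], [53, 88, 166], [57, 93, 168], [61, 95, 170], [62, 97, 169], [55, 94, 167], [56, 94, 168], [54, 93, 167], [57, 94, 168], [55, 94, 169], [79, 113, 180], [90, 126, 186], [64, 103, 174], [75, 98, 166], [181, 158, 133], [239, 215, 176], [191, 165, 130]]
```

{"op": "step_arm", "data": {
  "targets": [
    [0, 0.3, 0, 0, 0, 0],
    [0, 0.6, 0, 0, 0, 0],
    [0, 0.9, 0, 0, 0, 0],
    [0, 1.0, 0, 0, 0, 0],
    [0, 1.0, 0, 0, 0, 0]
  ]
}}

```text
clock: 9.32
tool_pos: [0.5044, -0.1622, 0.0214]
tcp_rot: [-180.0, -0.0, 176.3]
contact_force: [-0.9, 0.9, -0.8]
width: 0.233
```

{"op": "step_arm", "data": {
  "targets": [
    [-0.5, 0, 0, 0, 0, 0],
    [-0.9, 0, 0, 0, 0, 0],
    [-0.9, 0.05, 0, 0, 0, 0],
    [-0.9, 0.1, 0, 0, 0, 0],
    [-0.9, 0.1, 0, 0, 0, 0]
  ]
}}

```text
clock: 9.95
tool_pos: [0.5133, -0.1618, 0.0214]
tcp_rot: [180.0, -0.0, 176.3]
contact_force: [0.1, -0.2, -1.3]
width: 0.228
```

```bash
cat > f.py <<'E'
from h import *
from scipy.spatial.transform import Rotation as R
def fr():
    s=ctrl.read_state(); A=R.from_euler('xyz',s['tcp_rot'],degrees=True)
    a=np.radians(176.6); ex=np.array([np.cos(a),np.sin(a)]); ey=np.array([-ex[1],ex[0]])
    F=s['contact_force'][:2]; M=s['wrist_torque']
    return s['clock'],F@ex,F@ey,s['contact_force'][2],M,s['tcp_rot'],s['tool_pos']
E
cat > fp.py <<'E'
from f import *
t,fx,fy,fz,M,r,p=fr(); print(f't {t:.2f} Fjx {fx:.2f} Fjy {fy:.2f} fz {fz:.2f} M',M.round(2),'yaw',round(r[2],2),p.round(4))
E
python3 - <<'E'
import runpy; runpy.run_path('fp.py')
from h import *
im,d,P=snap('wrist','w8'); s=im[:,:,0].astype(float)-im[:,:,2]
def gap(r):
    a=edges(s,[r],340,375,'x',-1); b=edges(s,[r],358,400,'x',1)
    print(r,a,b,ray(P,a,.0355),ray(P,b,.038))
for r in(195,205,215): gap(r)
c=im[90:290,290:610]; cv2.imwrite('pics/w8c.png',cv2.resize(c,None,fx=2.5,fy=2.5)[:,:,::-1])
E
```

```text
t 9.95 Fjx -0.07 Fjy 0.16 fz -1.34 M [-0.03 -0.05  0.03] yaw 176.33 [ 0.5133 -0.1618  0.0214]
195 [[354.07630979 195.        ]] [[363.18593955 195.        ]] [[ 0.45487854 -0.14623246  0.0355    ]] [[ 0.45472334 -0.14244616  0.038     ]]
205 [[354.03741497 205.        ]] [[362.99031297 205.        ]] [[ 0.45931561 -0.1464401   0.0355    ]] [[ 0.45909033 -0.14268773  0.038     ]]
215 [[353.95610278 215.        ]] [[362.75862069 215.        ]] [[ 0.46382252 -0.14667022  0.0355    ]] [[ 0.46352623 -0.14294934  0.038     ]]
```

View pics/w8c.png

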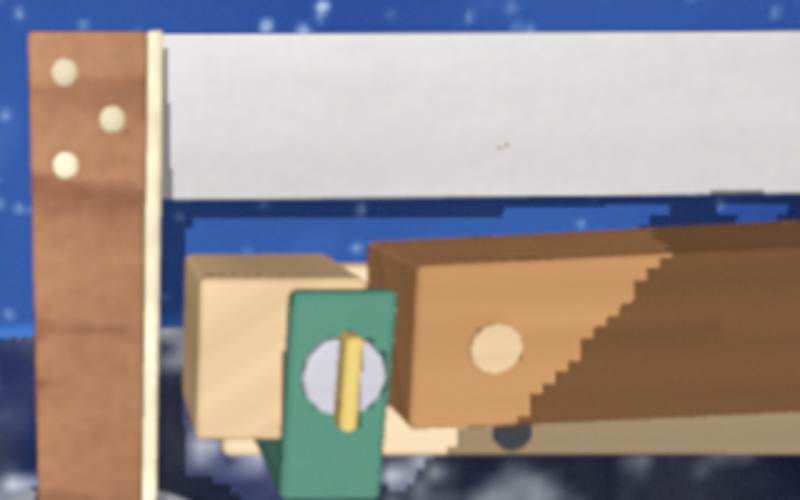

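The crop shows the stub's top end edge at crop column 203 against the stock face at 160, so about 7 mm remains to the stub. The blade is about 11 mm short of the stile. I'll approach the stub slowly.

{"op": "step_arm", "data": {
  "targets": [
    [0, 0.2, 0, 0, 0, 0],
    [0, 0.4, 0, 0, 0, 0],
    [0, 0.45, 0, 0, 0, 0],
    [0, 0.5, 0, 0, 0, 0],
    [0, 0.5, 0, 0, 0, 0]
  ]
}}

```text
clock: 10.62
tool_pos: [0.5138, -0.1568, 0.0215]
tcp_rot: [-180.0, -0.0, 176.3]
contact_force: [0.2, -0.5, -1.4]
width: 0.23
```

{"op": "step_arm", "data": {
  "targets": [
    [0, 0.03, 0, 0, 0, 0],
    [0, 0.06, 0, 0, 0, 0],
    [0, 0.09, 0, 0, 0, 0]
  ]
}}

```text
clock: 11.0
tool_pos: [0.5138, -0.1559, 0.0214]
tcp_rot: [180.0, -0.0, 176.3]
contact_force: [0.2, 0.6, -0.7]
width: 0.232
```

{"op": "step_arm", "data": {
  "targets": [
    [0, 0.02, 0, 0, 0, 0],
    [0, 0.04, 0, 0, 0, 0],
    [0, 0.06, 0, 0, 0, 0]
  ]
}}

```text
clock: 11.38
tool_pos: [0.5139, -0.1553, 0.0215]
tcp_rot: [-180.0, 0.0, 176.3]
contact_force: [0.1, -0.6, -1.4]
width: 0.232
```

{"op": "step_arm", "data": {
  "targets": [
    [0, 0.02, 0, 0, 0, 0],
    [0, 0.04, 0, 0, 0, 0]
  ]
}}

```text
clock: 11.62
tool_pos: [0.514, -0.1549, 0.0215]
tcp_rot: [-180.0, -0.0, 176.3]
contact_force: [1.0, -1.2, -1.7]
width: 0.233
```

{"op": "step_arm", "data": {
  "targets": [
    [0, 0.02, 0, 0, 0, 0],
    [0, 0.04, 0, 0, 0, 0]
  ]
}}

```text
clock: 11.88
tool_pos: [0.514, -0.1547, 0.0215]
tcp_rot: [-180.0, 0.0, 176.3]
contact_force: [0.0, -0.4, -2.1]
width: 0.234
```

{"op": "step_arm", "data": {
  "targets": [
    [0, 0.02, 0, 0, 0, 0],
    [0, 0.04, 0, 0, 0, 0]
  ]
}}

```text
clock: 12.12
tool_pos: [0.514, -0.1546, 0.0215]
tcp_rot: [-180.0, 0.0, 176.3]
contact_force: [0.4, -1.5, -1.8]
width: 0.233
```

{"op": "step_arm", "data": {
  "targets": [
    [0, 0.02, 0, 0, 0, 0],
    [0, 0.04, 0, 0, 0, 0],
    [0, 0.04, 0, 0, 0, 0]
  ]
}}

```text
clock: 12.5
tool_pos: [0.5141, -0.1544, 0.0215]
tcp_rot: [-179.9, 0.0, 176.3]
contact_force: [-0.6, -4.2, -1.8]
width: 0.231
```

{"op": "step_arm", "data": {
  "targets": [
    [0, 0.02, 0, 0, 0, 0],
    [0, 0.04, 0, 0, 0, 0],
    [0, 0.04, 0, 0, 0, 0]
  ]
}}

```text
clock: 12.88
tool_pos: [0.5141, -0.1543, 0.0215]
tcp_rot: [-179.9, 0.0, 176.4]
contact_force: [-0.6, -5.3, -2.7]
width: 0.231
```

```bash
python3 fp.py
```

```text
t 12.88 Fjx 0.24 Fjy 5.36 fz -2.71 M [-1.08  0.08  0.15] yaw 176.36 [ 0.5141 -0.1543  0.0215]
```

{"op": "step_arm", "data": {
  "targets": [
    [0, -0.05, 0, 0, 0, 0],
    [-0.1, -0.05, 0, 0, 0, 0],
    [-0.2, -0.05, 0, 0, 0, 0],
    [-0.3, -0.05, 0, 0, 0, 0],
    [-0.35, -0.05, 0, 0, 0, 0]
  ]
}}

```text
clock: 13.5
tool_pos: [0.5161, -0.1543, 0.0211]
tcp_rot: [-180.0, -0.2, 176.4]
contact_force: [-3.3, -5.2, -1.2]
width: 0.232
```

{"op": "step_arm", "data": {
  "targets": [
    [-0.05, 0, 0, 0, 0, 0],
    [-0.1, 0, 0, 0, 0, 0],
    [-0.15, 0, 0, 0, 0, 0],
    [-0.15, 0, 0, 0, 0, 0]
  ]
}}

```text
clock: 14.0
tool_pos: [0.5175, -0.1544, 0.021]
tcp_rot: [-180.0, -0.2, 176.4]
contact_force: [-3.3, -5.6, -1.9]
width: 0.233
```

{"op": "step_arm", "data": {
  "targets": [
    [-0.05, 0, 0, 0, 0, 0],
    [-0.1, 0, 0, 0, 0, 0],
    [-0.1, 0, 0, 0, 0, 0]
  ]
}}

```text
clock: 14.38
tool_pos: [0.5185, -0.1544, 0.021]
tcp_rot: [-180.0, -0.2, 176.4]
contact_force: [-3.1, -5.5, -0.9]
width: 0.231
```

```bash
python3 fp.py
```

```text
t 14.38 Fjx 2.73 Fjy 5.62 fz -0.93 M [-0.97  0.54  0.23] yaw 176.37 [ 0.5185 -0.1544  0.021 ]
```

{"op": "step_arm", "data": {
  "targets": [
    [0, -0.05, 0, 0, 0, 0],
    [-0.05, -0.05, 0, 0, 0, 0],
    [-0.1, -0.05, 0, 0, 0, 0],
    [-0.1, -0.05, 0, 0, 0, 0]
  ]
}}

```text
clock: 14.88
tool_pos: [0.5208, -0.1547, 0.0213]
tcp_rot: [180.0, -0.0, 176.3]
contact_force: [-3.2, -3.9, -1.5]
width: 0.233
```

{"op": "step_arm", "data": {
  "targets": [
    [-0.05, 0, 0, 0, 0, 0],
    [-0.1, 0, 0, 0, 0, 0],
    [-0.1, 0, 0, 0, 0, 0]
  ]
}}

```text
clock: 15.25
tool_pos: [0.5216, -0.1545, 0.0212]
tcp_rot: [180.0, -0.1, 176.4]
contact_force: [-2.7, -3.2, -2.4]
width: 0.232
```

Run:
```python
import runpy; runpy.run_path('fp.py')
from h import *
im,d,P=snap('wrist','w9')
c=im[90:290,290:610]; cv2.imwrite('pics/w9c.png',cv2.resize(c,None,fx=2.5,fy=2.5)[:,:,::-1])
```

```text
t 15.25 Fjx 2.55 Fjy 3.32 fz -2.37 M [-0.53  0.56  0.24] yaw 176.35 [ 0.5216 -0.1545  0.0212]
```

View pics/w9c.png

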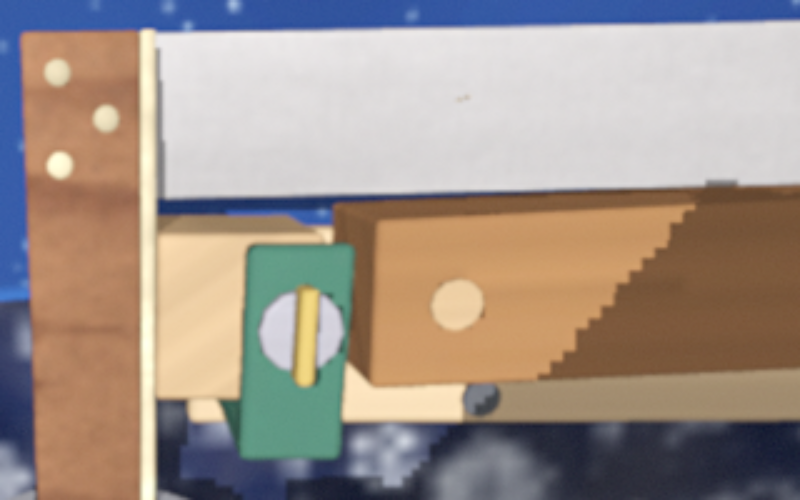

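The stock now bears on the stub at crop (157,300), and the blade touches the stile toward the right, near crop (750,187). The blade looks turned about 1° in the grip. I'll measure the angles.

```bash
cat > ang.py <<'E'
from h import *
def ang(tag,sl=(176,184)):
    im,d,P=load(tag); g=im.mean(2); s=im[:,:,0].astype(float)-im[:,:,2]; s0=ctrl.read_state()
    cols=list(range(365,630,6)); zt=s0['tool_pos'][2]
    zc=zt+np.interp(cols,[370,565],[.0048,.001])
    E=edges(g,cols,85,115,'y',1)   # blade outer edge
    bo=np.vstack([ray(P,[e],z)[0] for e,z in zip(E,zc)]); c,a,r=line(bo); print('blade outer ang',a%180,'jig 86.6; r',round(r,5))
    r_=edges(s,range(120,260,3),340,362,'x',-1); c,a,r=line(ray(P,r_,zt+.0135)); print('stock inner',a,'(jig -3.4)',round(r,5))
    # stile top far edge (lower in image): sat drop
    E=edges(s,list(range(445,500,3)),235,252,'y',-1); c,a,r=line(ray(P,E,.04)); print('stile far edge',a%180,round(r,5),E[[0,-1]].round(1).tolist())
    # top outer edge (brown side -> lighter top): brightness rise
    E=edges(g,list(range(445,545,3)),168,185,'y',1); c,a,r=line(ray(P,E,.04)); print('stile outer top',a%180,round(r,5),E[[0,-1]].round(1).tolist())
    # board far edge
    E=edges(s,list(range(480,620,4)),245,268,'y',-1); c,a,r=line(ray(P,E,.008)); print('board far',a%180,round(r,5),E[[0,-1]].round(1).tolist())
E
python3 -c "
from ang import *
ang('w9')"
```

```text
blade outer ang 87.25135 jig 86.6; r 2e-05
stock inner -6.4402194 (jig -3.4) 0.00064
stile far edge 88.46044 5e-05 [[445.0, 243.9], [499.0, 241.8]]
stile outer top 89.0946 1e-05 [[445.0, 177.5], [544.0, 172.6]]
board far 86.80692 8e-05 [[480.0, 258.8], [616.0, 257.6]]
```

{"op": "step_arm", "data": {
  "targets": [
    [0, -0.02, 0, 0, 0, 0.25],
    [0, -0.04, 0, 0, 0, 0.5],
    [0, -0.06, 0, 0, 0, 0.75],
    [0, -0.08, 0, 0, 0, 1.0],
    [0, -0.08, 0, 0, 0, 1.0]
  ]
}}

```text
clock: 15.92
tool_pos: [0.5221, -0.1555, 0.0215]
tcp_rot: [180.0, 0.0, 175.3]
contact_force: [-2.5, -1.7, -1.2]
width: 0.232
```

{"op": "step_arm", "data": {
  "targets": [
    [-0.04, 0, 0, 0, 0, 0],
    [-0.08, 0, 0, 0, 0, 0],
    [-0.08, 0, 0, 0, 0, 0]
  ]
}}

```text
clock: 16.3
tool_pos: [0.5229, -0.1556, 0.0215]
tcp_rot: [180.0, 0.0, 175.3]
contact_force: [-2.2, -1.1, -1.1]
width: 0.233
```

Run:
```python
import runpy; runpy.run_path('fp.py')
from ang import *
snap('wrist','w10'); ang('w10')
```

```text
t 16.30 Fjx 2.08 Fjy 1.24 fz -1.09 M [-0.18  0.45  0.3 ] yaw 175.33 [ 0.5229 -0.1556  0.0215]
blade outer ang 86.18436 jig 86.6; r 3e-05
stock inner -7.8339014 (jig -3.4) 0.0006
stile far edge 85.47779 6e-05 [[445.0, 237.8], [499.0, 237.5]]
stile outer top 86.55566 6e-05 [[445.0, 170.8], [532.0, 168.6]]
board far 86.64061 6e-05 [[480.0, 253.7], [616.0, 250.4]]
```

{"op": "step_arm", "data": {
  "targets": [
    [-0.02, 0, 0, 0, 0, 0],
    [-0.04, 0.02, 0, 0, 0, 0],
    [-0.06, 0.04, 0, 0, 0, 0],
    [-0.06, 0.04, 0, 0, 0, 0]
  ]
}}

```text
clock: 16.85
tool_pos: [0.523, -0.1555, 0.0214]
tcp_rot: [-180.0, -0.0, 175.3]
contact_force: [-2.3, -1.9, -0.8]
width: 0.23
```

{"op": "step_arm", "data": {
  "targets": [
    [-0.02, 0.01, 0, 0, 0, 0],
    [-0.04, 0.02, 0, 0, 0, 0],
    [-0.06, 0.02, 0, 0, 0, 0],
    [-0.06, 0.02, 0, 0, 0, 0]
  ]
}}

```text
clock: 17.35
tool_pos: [0.5232, -0.1554, 0.0212]
tcp_rot: [-180.0, -0.1, 175.4]
contact_force: [-4.7, -1.4, -1.1]
width: 0.228
```

```bash
python3 fp.py
```

```text
t 17.35 Fjx 4.65 Fjy 1.70 fz -1.14 M [-0.52  0.91  0.35] yaw 175.35 [ 0.5232 -0.1554  0.0212]
```

{"op": "step_arm", "data": {
  "targets": [
    [0, 0.02, 0, 0, 0, 0],
    [0, 0.04, 0, 0, 0, 0],
    [0, 0.06, 0, 0, 0, 0],
    [0, 0.06, 0, 0, 0, 0]
  ]
}}

```text
clock: 17.85
tool_pos: [0.5233, -0.1553, 0.0213]
tcp_rot: [-179.9, -0.1, 175.4]
contact_force: [-4.5, -3.9, -1.2]
width: 0.234
```

Run:
```python
import runpy; runpy.run_path('fp.py')
from ang import *
snap('wrist','w11'); ang('w11')
```

```text
t 17.85 Fjx 4.26 Fjy 4.16 fz -1.24 M [-0.68  0.96  0.35] yaw 175.37 [ 0.5233 -0.1553  0.0213]
blade outer ang 86.46537 jig 86.6; r 3e-05
stock inner -7.741038 (jig -3.4) 0.00063
stile far edge 85.47005 3e-05 [[445.0, 237.0], [499.0, 236.7]]
stile outer top 87.65505 3e-05 [[445.0, 170.0], [484.0, 168.6]]
board far 86.667145 8e-05 [[480.0, 253.2], [616.0, 250.3]]
```

{"op": "step_arm", "data": {
  "targets": [
    [-0.03, 0.02, 0, 0, 0, 0],
    [-0.05, 0.03, 0, 0, 0, 0],
    [-0.05, 0.03, 0, 0, 0, 0],
    [-0.05, 0.03, 0, 0, 0, 0],
    [-0.05, 0.03, 0, 0, 0, 0]
  ]
}}

```text
clock: 18.52
tool_pos: [0.5234, -0.1552, 0.0212]
tcp_rot: [-179.9, -0.1, 175.4]
contact_force: [-6.3, -4.2, -1.1]
width: 0.23
```

{"op": "step_arm", "data": {
  "targets": [
    [0, 0, 0, 0, 0, 0],
    [0, 0, 0, 0, 0, 0],
    [0, 0, 0, 0, 0, 0],
    [0, 0, 0, 0, 0, 0],
    [0, 0, 0, 0, 0, 0]
  ]
}}

```text
clock: 19.15
tool_pos: [0.5234, -0.1552, 0.0212]
tcp_rot: [-179.9, -0.1, 175.4]
contact_force: [-5.9, -4.6, -0.0]
width: 0.235
```

Run:
```python
import runpy; runpy.run_path('fp.py')
from ang import *
im,_,_=snap('wrist','w12'); ang('w12')
c=im[90:290,290:610]; cv2.imwrite('pics/w12c.png',cv2.resize(c,None,fx=2.5,fy=2.5)[:,:,::-1])
```

```text
t 19.15 Fjx 5.59 Fjy 4.96 fz -0.03 M [-0.77  1.07  0.42] yaw 175.38 [ 0.5234 -0.1552  0.0212]
blade outer ang 86.58023 jig 86.6; r 4e-05
stock inner -7.58612 (jig -3.4) 0.0006
stile far edge 85.49848 8e-05 [[445.0, 236.8], [499.0, 236.7]]
stile outer top 88.08495 3e-05 [[445.0, 169.8], [472.0, 168.5]]
board far 86.65512 7e-05 [[480.0, 253.1], [616.0, 250.3]]
```

View pics/w12c.png

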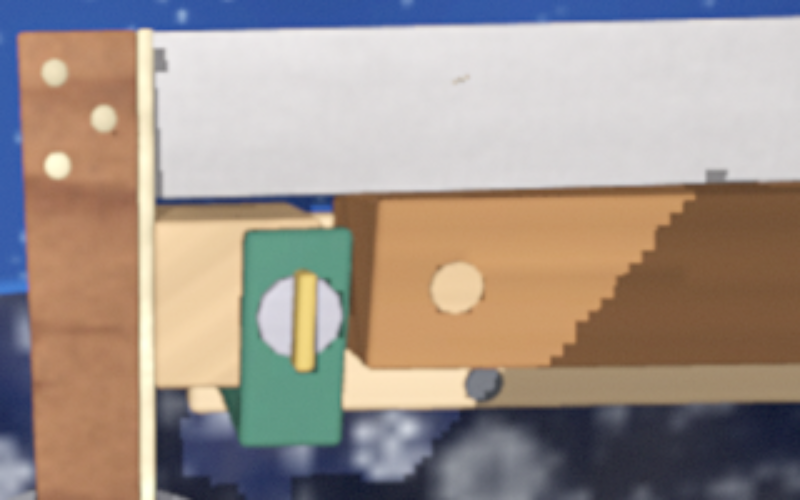

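The blade now lies along the stile (crop rows 192 to 182) and the stock is on the stub at (157,300), with about 5.6 N and 5.0 N steady. I'll refit the stile's far edge over a longer run and keep holding.

{"op": "step_arm", "data": {
  "targets": [
    [0, 0, 0, 0, 0, 0],
    [0, 0, 0, 0, 0, 0],
    [0, 0, 0, 0, 0, 0],
    [0, 0, 0, 0, 0, 0]
  ]
}}

```text
clock: 19.7
tool_pos: [0.5234, -0.1552, 0.0212]
tcp_rot: [-179.9, -0.1, 175.4]
contact_force: [-5.9, -4.4, -1.1]
width: 0.233
```

Run:
```python
from h import *
im,d,P=load('w12'); s=im[:,:,0].astype(float)-im[:,:,2]; g=im.mean(2)
print(s[228:262:2,600].astype(int),g[228:262:2,600].astype(int))
print(s[228:262:2,460].astype(int),g[228:262:2,460].astype(int))
E=edges(s,list(range(445,625,4)),228,245,'y',-1); X=ray(P,E,.04); print(line(X),E[::6].round(1).tolist())
E=edges(s,list(range(540,625,4)),228,245,'y',-1); X2=ray(P,E,.04); print(line(X2))
E=edges(g,list(range(505,635,4)),158,172,'y',-1); print(E[::6].round(1).tolist(), 'blade inner', line(ray(P,E,.023)))
import runpy; runpy.run_path('fp.py')
```

```text
[ 62  62  62  61  51  51  52  50  50  49  51  35 -29 -29 -29 -29 -26] [ 87  88  87  86 128 138 137 136 137 138 138 100  30  33  32  38  38]
[ 98 101 100 103  93  62  61  61  62  62  63  63  62  -2 -33 -32 -30] [157 155 158 156 148 212 225 222 222 221 220 222 198  99  87 101 113]
(array([ 0.48894143, -0.05834175], dtype=float32), np.float32(86.2955), np.float64(5.128991254216945e-05)) [[445.0, 236.8], [469.0, 236.5], [493.0, 236.6], [521.0, 235.7], [545.0, 235.3], [569.0, 234.9], [593.0, 234.6], [617.0, 234.3]]
(array([ 0.49002433, -0.04127291], dtype=float32), np.float32(86.22207), np.float64(2.254405756293e-05))
[[505.0, 164.9], [529.0, 164.0], [553.0, 163.5], [581.0, 162.1], [605.0, 162.0], [629.0, 161.1]] blade inner (array([ 0.46099886, -0.03096272], dtype=float32), np.float32(86.90055), np.float64(4.036095308786289e-05))
t 19.70 Fjx 5.64 Fjy 4.70 fz -1.12 M [-0.85  1.05  0.36] yaw 175.38 [ 0.5234 -0.1552  0.0212]
```

The stile reads 86.3° and the blade 86.6–86.9°, against 86.65° for the board, so everything is within about 0.006 rad. It has been held for more than 1.5 s at about 5 N on each face. I'll hold half a second more, then back away from the stile first.

{"op": "step_arm", "data": {
  "targets": [
    [0, 0, 0, 0, 0, 0],
    [0, 0, 0, 0, 0, 0],
    [0, 0, 0, 0, 0, 0],
    [0, 0, 0, 0, 0, 0]
  ]
}}

```text
clock: 20.2
tool_pos: [0.5235, -0.1552, 0.0212]
tcp_rot: [-179.9, -0.1, 175.4]
contact_force: [-6.2, -4.0, -0.8]
width: 0.233
```

{"op": "step_arm", "data": {
  "targets": [
    [0.1, -0.02, 0, 0, 0, 0],
    [0.3, -0.1, 0, 0, 0, 0],
    [0.8, -0.5, 0, 0, 0, 0],
    [1.8, -1.5, 0, 0, 0, 0],
    [3, -2.5, 0, 0, 0, 0]
  ]
}}

```text
clock: 20.82
tool_pos: [0.4922, -0.1774, 0.0217]
tcp_rot: [180.0, 0.0, 175.3]
contact_force: [0.2, -0.6, -0.2]
width: 0.235
```

{"op": "step_arm", "data": {
  "targets": [
    [1.5, -1, -0.5, 0, 0, 0],
    [4.5, -2, -2, 0, 0, 0],
    [8.5, -2, -3, 0, 0, 0],
    [13, -2, -3, 0, 0, 0],
    [16, -2, -3, 0, 0, 0]
  ]
}}

```text
clock: 21.45
tool_pos: [0.329, -0.1834, 0.0515]
tcp_rot: [180.0, -0.0, 175.3]
contact_force: [0.9, 0.5, -1.3]
width: 0.231
```

Run:
```python
from h import *
go([.335,-.195,.0045],175.4)
```

```text
t 21.45 pos [ 0.329  -0.1834  0.0515] rot [ 1.7999e+02 -1.0000e-02  1.7527e+02] F [ 0.88  0.5  -1.28] M [-0.02 -0.04  0.04] w 21.7
shift cm [-0.7  -1.11  4.7 ] turn [ 0.01 -0.01 -0.13]
```

{"op": "step_arm", "data": {
  "targets": [
    [0, -0.5, 1.5, 0, 0, 0],
    [0, -1, 3, 0, 0, 0],
    [0, -1, 4.2, 0, 0, 0],
    [0, -1, 4.5, 0, 0, 0],
    [0, -1, 4.5, 0, 0, 0]
  ]
}}

```text
clock: 22.08
tool_pos: [0.3306, -0.1936, 0.0064]
tcp_rot: [180.0, -0.0, 175.3]
contact_force: [-1.1, -0.2, -1.3]
width: 0.233
```

{"op": "step_arm", "data": {
  "targets": [
    [0, 0, 0.1, 0, 0, 0],
    [0, 0, 0.2, 0, 0, 0],
    [0, 0, 0.25, 0, 0, 0],
    [0, 0, 0.25, 0, 0, 0]
  ]
}}

```text
clock: 22.58
tool_pos: [0.3312, -0.1941, 0.0049]
tcp_rot: [-180.0, 0.0, 175.3]
contact_force: [-1.7, 2.1, 6.9]
width: 0.232
```

Touch-down shows in the upward force of 6.9 N. I'll release and lift straight up.

{"op": "step_arm", "data": {
  "targets": [
    [0, 0, -0.05, 0, 0, 0],
    [0, 0, -0.05, 0, 0, 0],
    [0, 0, -0.05, 0, 0, 0],
    [0, 0, -0.05, 0, 0, 0],
    [0, 0, -0.05, 0, 0, 0]
  ],
  "hand": 5
}}

```text
clock: 23.2
tool_pos: [0.3306, -0.1937, 0.0044]
tcp_rot: [180.0, -0.0, 175.3]
contact_force: [0.0, 0.6, 0.0]
width: 0.534
```

{"op": "step_arm", "data": {
  "targets": [
    [0, 0, -2, 0, 0, 0],
    [0, 0, -5, 0, 0, 0],
    [-2, 2, -9, 0, 0, 0],
    [-5, 5, -14, 0, 0, 0],
    [-9, 9, -19, 0, 0, 0]
  ]
}}

```text
clock: 23.82
tool_pos: [0.4194, -0.1186, 0.1857]
tcp_rot: [-180.0, 0.1, 175.3]
contact_force: [0.8, -1.3, -0.5]
width: 0.534
```

{"op": "step_arm", "data": {
  "targets": [
    [0, 0, 0, 0, 0, 0],
    [0, 0, 0, 0, 0, 0]
  ]
}}

```text
clock: 24.08
tool_pos: [0.4176, -0.1188, 0.1828]
tcp_rot: [180.0, -0.1, 175.4]
contact_force: [-0.4, -0.3, -0.5]
width: 0.534
```

Run:
```python
from h import *
go([.4,-.1,.2],180)
snap('top','top1'); im,d,P=snap('wrist','w13')
```

```text
t 24.07 pos [ 0.4176 -0.1188  0.1828] rot [ 1.7999e+02 -1.1000e-01  1.7537e+02] F [-0.42 -0.31 -0.47] M [ 0.03 -0.02 -0.01] w 50.2
shift cm [ 1.91  1.73 -1.72] turn [ 0.02 -0.11 -4.63]
```

The viewer's limit is reached, so I'll do the last check numerically.

Run:
```python
from h import *
im,d,P=load('w13'); s=im[:,:,0].astype(float)-im[:,:,2]; g=im.mean(2)
O=np.array([.4549,-.1385]);a=np.radians(176.65);ex=np.array([np.cos(a),np.sin(a)]);ey=np.array([-ex[1],ex[0]])
J=lambda x,y,z:[*(O+x*ex+y*ey),z]
def edge_at(A,B,z,ch,sgn,n=40,w=9,t0=.1,t1=.9):
    # scan image columns between projected ends of an expected line
    p=proj(P,np.array([A,B])); out=[]
    for t in np.linspace(t0,t1,n):
        q=p[0]+t*(p[1]-p[0]); c=int(round(q[0])); r=int(round(q[1]))
        if 0<=c<640 and w<=r<480-w: e=edges(ch,[c],r-w,r+w,'y',sgn); out+=list(e)
    E=np.array(out); X=ray(P,E,z); return line(X),E[[0,-1]].round(1).tolist()
print('board far',edge_at(J(-.048,-.06,.008),J(-.048,-.17,.008),.008,s,-1))
print('stile far top',edge_at(J(-.03,-.04,.04),J(-.03,-.165,.04),.04,s,-1))
print('stile near bottom',edge_at(J(0,-.04,.008),J(0,-.165,.008),.008,s,1))
print('stile near top',edge_at(J(0,-.04,.04),J(0,-.165,.04),.04,g,1,w=5))
# square: predicted origin
tcp=np.array([.331,-.194]); b=np.radians(176.5); sx=np.array([np.cos(b),np.sin(b)]); sy=np.array([-sx[1],sx[0]])
org=tcp+.045*sx-.068*sy; print('square origin',org,'dist dowel',np.linalg.norm(org-(O-.015*ex-.05*ey)))
im2,d2,P2=load('top1')
for n,I,D,Q in(('w',im,d,P),('top',im2,d2,P2)):
    for lx,ly,lz in((-40,68,17),(0,68,17),(38,40,10),(38,-20,5),(38,-70,2)):
        w=np.r_[org+lx/1e3*sx+ly/1e3*sy,lz/1e3]; uv=proj(Q,w)[0].round().astype(int)
        if 0<=uv[0]<640 and 0<=uv[1]<480: print(n,(lx,ly),uv,I[uv[1],uv[0]],pts(Q,D,[uv])[0].round(4),w.round(4))
# bystander shift: frame difference in top view
df=np.abs(im2.astype(int)-load('top0')[0]).max(2)>60
k,_,st,ct=cv2.connectedComponentsWithStats(cv2.morphologyEx(df.astype(np.uint8),cv2.MORPH_OPEN,np.ones((3,3))))
print([(st[i][:5].tolist()) for i in range(1,k) if st[i][4]>25])
```

```text
board far ((array([ 0.5097183 , -0.01028496], dtype=float32), np.float32(86.75749), np.float64(0.00028312640029581437)), [[382.0, 312.0], [467.0, 304.6]])
stile far top ((array([ 0.4927224 , -0.03245804], dtype=float32), np.float32(86.446014), np.float64(0.00033044885648099746)), [[367.0, 306.5], [474.0, 303.9]])
stile near bottom ((array([ 0.46147922, -0.03603469], dtype=float32), np.float32(86.281334), np.float64(5.4752401587175e-05)), [[364.0, 263.7], [465.0, 262.2]])
stile near top ((array([ 0.4613932 , -0.03202308], dtype=float32), np.float32(86.292534), np.float64(0.00011148690763345832)), [[367.0, 274.8], [477.0, 273.4]])
square origin [ 0.29023523 -0.12337965] dist dowel 0.18568491932210482
w (-40, 68) [234 134] [197 146 111] [ 0.3256 -0.1936  0.0172] [ 0.326  -0.1937  0.017 ]
w (0, 68) [229  85] [194 144 107] [ 0.2866 -0.1908  0.0206] [ 0.2861 -0.1913  0.017 ]
w (38, 40) [261  36] [234 231 231] [ 0.2502 -0.1608  0.0098] [ 0.2499 -0.161   0.01  ]
w (38, -20) [333  36] [236 233 234] [ 0.2542 -0.101   0.0063] [ 0.2535 -0.1011  0.005 ]
w (38, -70) [392  35] [227 225 225] [ 0.257
[... 1076 characters left out ...]
59, 273, 10, 11, 82], [493, 275, 7, 14, 50], [485, 292, 14, 25, 173], [271, 318, 7, 13, 56], [473, 319, 14, 38, 144], [215, 325, 13, 7, 82], [174, 326, 8, 5, 31], [260, 327, 5, 7, 32], [262, 336, 6, 5, 27], [136, 343, 17, 6, 95], [175, 345, 54, 10, 413], [245, 350, 18, 17, 138], [459, 355, 8, 9, 40], [126, 357, 7, 13, 79], [437, 363, 7, 7, 39], [460, 364, 6, 7, 26], [0, 370, 43, 67, 1786], [139, 371, 17, 4, 58], [452, 372, 8, 8, 35], [295, 384, 28, 20, 274], [250, 387, 6, 7, 36], [274, 387, 14, 17, 136], [252, 401, 16, 22, 216], [213, 417, 34, 42, 598], [253, 428, 15, 23, 238], [274, 440, 10, 10, 80], [267, 456, 7, 12, 61], [197, 461, 6, 7, 26], [266, 460, 19, 20, 223], [247, 463, 7, 6, 33]]
```

```bash
python3 -c "
from rig import ctrl
print(ctrl.finish_job(), ctrl.read_state()['clock'])"
```

```text
the job is handed in; nothing more can be done
the job is handed in; nothing more can be done
```

I gripped the larger try square by its stock's free end and felt for the stub. I then pressed the blade along the stile until it turned true, backed off, and laid the square flat on the blue mat. The job was handed in just after 24 s of robot time; no verdict is reported.

- **Pressing:** wrist forces held at about 5.6 N toward the stile and 4.7–5.0 N on the stub for over 1.5 s. The highest wrist reading I saw was about 6.3 N, against the 20 N limit. Part of the 5.6 N may be friction on the stub.
- **Stile afterwards:** it measures 86.3–86.45° against 86.65–86.75° for the board edge, so within about 0.008 rad of square (limit 0.018).
- **Square afterwards:** it lies flat where planned, with all five points checked within 4 mm of their expected heights. Its origin is about 186 mm from the dowel, and the gripper is open and clear of it.

**Checks that failed or disagreed:**
- During the press, the blade turned about 1° in the grip. I corrected it by turning the tool 1° before the final press.
- Two image fits during the press, on the stock's inner face and a short piece of the stile's edge, were unreliable. I used the longer edges instead.
- The final picture could not be viewed because the limit was reached, so the last checks are numerical only. The before-and-after comparison for the bystanders was swamped by shadow and arm changes. I rely on the planned path having kept clear of them.

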